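# Gauge the gap under the hand press

## Task

Find the gap between the ram and the bed of the hand press with the white nylon gap gauges: pick the thickest of the three that slides under the ram without forcing it, slide its long end in lying flat on the bed until the middle of the ram's foot is well over the bar, and leave it there, released. Leave the other two gauges lying on the desk, and do not shift the ram.

Things in the scene. Friction and masses are not known exactly. Their poses are not given: they have to be found in the camera images.
- gauge_10 (a point): thinnest of 3 like gap gauges: white nylon bar 165 x 40 mm, 10 mm thick, lying flat on the desk, with an upright steel grip fin on top (36 long, 14 thick, 50 tall, lengthwise on the centre line); 0.1 to 0.4 kg. Point: centre of the fin, 35 mm above the bar's underside, 25 below the fin's top. x: along the bar to its long end, whose tip is 125 mm ahead (tail 40 mm behind); z up. Grip the fin across y.
- gauge_22 (a point): middle of 3 like gap gauges: white nylon bar 165 x 40 mm, 22 mm thick, lying flat on the desk, with an upright steel grip fin on top (36 long, 14 thick, 50 tall, lengthwise on the centre line); 0.1 to 0.4 kg. Point: centre of the fin, 47 mm above the bar's underside, 25 below the fin's top. x: along the bar to its long end, whose tip is 125 mm ahead (tail 40 mm behind); z up. Grip the fin across y.
- gauge_34 (a point): thickest of 3 like gap gauges: white nylon bar 165 x 40 mm, 34 mm thick, lying flat on the desk, with an upright steel grip fin on top (36 long, 14 thick, 50 tall, lengthwise on the centre line); 0.1 to 0.4 kg. Point: centre of the fin, 59 mm above the bar's underside, 25 below the fin's top. x: along the bar to its long end, whose tip is 125 mm ahead (tail 40 mm behind); z up. Grip the fin across y.
- ram_foot (a point): Centre of the underside of the ram, a steel foot 30 mm across, on a fixed cast-iron hand press. The bed top is at z = 0.030, so gap = this height - 30 mm (14 to 42); friction holds the ram. Frame: x away from the open front (slide gauges in along +x), z up. Bed: 150 mm in front, 50 behind, 60 to -y. Column: 62 to 104 mm to +y, 50 deep. Head: 54 deep, from z 0.113; lever to the rear; top at z 0.24.
Mind the look-alikes: they are no part of the job. What is shaped like the part that bears gauge_22 but brown is not meant.

How it is judged:
At the end, for the whole second after the job is handed in: A gauge that fits lies flat (7 degrees) on the bed with the ram axis over its bar: within 18 mm of its centre line, 12 mm or more in from the tip. The next thicker one would have under 4 mm of air or not go in. The other two gauges lie on the desk (((x of ram_foot in the frame of gauge_10 between 0.02 and 0.113 m and y of ram_foot in the frame of gauge_10 between -0.018 and 0.018 m and height (world z) of gauge_10 between 0.059 and 0.071 m and angle between gauge_10's own z axis and vertical below 0.12 rad and height (world z) of ram_foot below 0.056 m and height (world z) of gauge_22 below 0.057 m and height (world z) of gauge_34 below 0.069 m) or (x of ram_foot in the frame of gauge_22 between 0.02 and 0.113 m and y of ram_foot in the frame of gauge_22 between -0.018 and 0.018 m and height (world z) of gauge_22 between 0.071 and 0.083 m and angle between gauge_22's own z axis and vertical below 0.12 rad and height (world z) of ram_foot below 0.068 m and height (world z) of gauge_10 below 0.045 m and height (world z) of gauge_34 below 0.069 m) or (x of ram_foot in the frame of gauge_34 between 0.02 and 0.113 m and y of ram_foot in the frame of gauge_34 between -0.018 and 0.018 m and height (world z) of gauge_34 between 0.083 and 0.095 m and angle between gauge_34's own z axis and vertical below 0.12 rad and height (world z) of gauge_10 below 0.045 m and height (world z) of gauge_22 below 0.057 m))); the robot touches nothing.
It fails at once if the ram is shifted by more than 4 mm (distance of ram_foot from where it was at the start of the episode above 0.004 m).
It also fails if it takes over 51 s, if anything falls off the work surface, if the arm or the gripper's body presses on something with over 40 N, if the wrist force passes 120 N, or if a joint passes its speed limit or range.

## Robot

A 6-joint arm with a two-finger parallel gripper is mounted at the origin on the work surface. World frame = base frame: x ahead of the robot, y to its left, z up, the work surface at z = 0. Lengths are in m, angles in rad, forces in N, time in s.
With the tool pointing down it reaches from about 0.35 to 0.775 m from the base axis. Payload 7.3 kg.
Tool frame: the origin (TCP) lies between the finger pads; the fingertips stand robot.tcp_to_tips ahead of it and the grasp point (between the pads) lies 2 mm behind it (robot.tcp_to_tips is the distance from the TCP to the fingertips, in m); y points along the fingers, x is the direction in which the jaws open and shut, and the axes are right-handed (so a half turn about y gives the same grasp; the last joint's range is limited). The gripper opens to 92 mm and grips with 3 to 60 N. Pads are 19 mm wide; open, the fingers measure 130 mm over their backs; the gripper's body (75 mm by 190 mm) begins 47 mm behind the grasp point.
Start: joints at [-1.439, 0.342, 1.524, -0, 1.275, -0.146], TCP at [0.144, -0.505, 0.244] pointing down, gripper open.
Joint ranges: [-2.53, 2.53], [-0.77, 2.02], [0.04, 2.7], [-1, 4.14], [0.28, 2.66], [-3.11, 3.11]. Speed limits (rad/s): [2.57, 2.57, 3.14, 3.14, 3.14, 3.14].

## Interface

Orientations are given as [roll, pitch, yaw] about the fixed x, y, z axes, in that order (R = Rz(yaw) Ry(pitch) Rx(roll)).
In Python, from cell import status, read_camera, get_calibration, robot gives the robot as it stands.
- The arm moves only by the shell command python3 -m creep 'ROWS' [FORCE]. ROWS is JSON, a list of rows, each an object of numbers: "dx", "dy", "dz": the shift along the tool's x, y, z in m; "rx", "ry", "rz": the turn, a rotation vector about the tool's x, y, z in rad; "gripper": the opening, from 0 (shut) to 1 (fully open). A call has 1 to 20 rows; each row is the pose to reach, as a shift and turn from the pose commanded when the call began, along the tool's axes at that moment; what a row does not reach only later rows make up. A row lasts 1/8 s, in which the tool goes at most 62.5 mm and 10.7 degrees, less where a joint would pass 70% of its speed; a pose out of reach is approached as far as the arm can. A call with a gripper value outside its range is refused whole. The fingers move at their own pace and stop on an object; FORCE is the grip in N (left out, the last holds). Time passes only in rows, so rows that repeat a pose let the fingers close. It gives the time, the measured TCP pose, the force and the opening at its end, in the units of the state.
- status.observe(): the state, without advancing time (a new reading comes with each control period).
- read_camera(name): name is "side" or "top" or "wrist"; returns (picture, depth): 400x640x3 uint8, red, green, blue; 400x640 float32, m along the optical axis (not along the pixel's ray), 0 where there is no reading.
- get_calibration(name): a dict with "fx", "fy", "cx", "cy" (pixels), "xyz" and "rotation" of the camera in the world; the wrist camera has in their place "mount" (4x4, takes a point from camera to tool coordinates, whose origin is the TCP and whose axes are the tool frame's). Camera axes: x right, y down, z forward; pixel columns grow to the right and rows downward; lengths in m; the calibration is good to about 2 mm. A picture is of the moment at which its call begins: read the wrist's pose just before it. get_calibration takes no time and is no camera call.
- robot.hand_in(): hands the job in, once; it reports no verdict.
The state is a dict: "time": time; "qpos": joint angles; "qvel": joint speeds; "joint_efforts": joint torques, N m; "tool_pos": TCP position; "tool_rot": TCP orientation; "contact_force": force on the tool from outside, world axes, zero at the start; "torque": the same for the moment, N m; "opening": finger opening in m.
Only numpy, scipy, OpenCV 4.12 (cv2) and the standard library are available. Lean on these libraries where they do the work, as an engineer would, in place of code of your own. Each camera call takes 0.05 s, during which the arm holds its last target.

## Working session

There is one attempt and no reset: what is moved stays moved. The work goes in short steps, Python scripts to look and compute and a shell command to move; the robot and the scene stay as the last step left them, time stands still between calls to the robot, and variables do not carry over. Pictures are saved under pics/ and viewed, and the job is handed in when it is done.

```bash
ls; mkdir -p pics; cat > h.py <<'E'
import numpy as np,cv2,json
from cell import status, read_camera, get_calibration, robot
from scipy.spatial.transform import Rotation as R
def grab(n):
    s=status.observe(); im,d=read_camera(n); c=get_calibration(n)
    np.savez(f'{n}.npz',im=im,d=d,tp=s['tool_pos'],tr=s['tool_rot']); return s,im,d,c
E
python3 - <<'E'
from h import *
print(status.observe()); print(robot.tcp_to_tips)
for n in ['side','top','wrist']:
    s,im,d,c=grab(n); print(n,c); cv2.imwrite(f'pics/{n}0.png',im[:,:,::-1])
E
```

```text
pics
{'time': 0.0, 'qpos': array([-1.43900022e+00,  3.42715021e-01,  1.52502302e+00,  5.14708456e-05,
        1.27539733e+00, -1.46020832e-01]), 'qvel': array([-0.00023956, -0.00150359,  0.00043136, -0.00045609, -0.00049021,
       -0.0003123 ]), 'joint_efforts': array([-1.46079372e-03, -4.31244493e+01, -2.44222391e+01,  7.15115061e-02,
        5.58469445e-02, -1.30600365e-04]), 'tool_pos': array([ 0.14395947, -0.50447978,  0.24304685]), 'tool_rot': array([-1.57052316e+00,  1.51913156e-03, -1.29299420e+00]), 'contact_force': array([ 0.74631133,  0.0519363 , -0.60989414]), 'torque': array([ 0.05127114,  0.03091445, -0.00484319]), 'opening': 0.09182010663616239}
0.017
side {'fx': 510.95669540679444, 'fy': 510.95669540679444, 'cx': 322.4954711824729, 'cy': 196.87853805977187, 'xyz': array([-0.25633566,  1.01406785,  0.98505622]), 'rotation': array([-2.22300531, -0.0163145 , -2.51040839])}
top {'fx': 492.648710060152, 'fy': 492.648710060152, 'cx': 325.92003074794656, 'cy': 204.37065834415853, 'xyz': array([0.19361124, 0.03283909, 1.58421163]), 'rotation': array([-2.9887617 , -0.02033071, -1.57978181])}
wrist {'fx': 280.44338118307775, 'fy': 280.44338118307775, 'cx': 323.40340241204643, 'cy': 194.51936218372398, 'mount': array([[ 9.99998813e-01,  1.05498790e-03, -1.12306856e-03,
         1.06959110e-03],
       [ 1.38624763e-03, -2.97741390e-01,  9.54645559e-01,
        -1.40953211e-01],
       [ 6.72755516e-04, -9.54645982e-01, -2.97742499e-01,
         7.99881385e-02],
       [ 0.00000000e+00,  0.00000000e+00,  0.00000000e+00,
         1.00000000e+00]])}
```

View pics/top0.png

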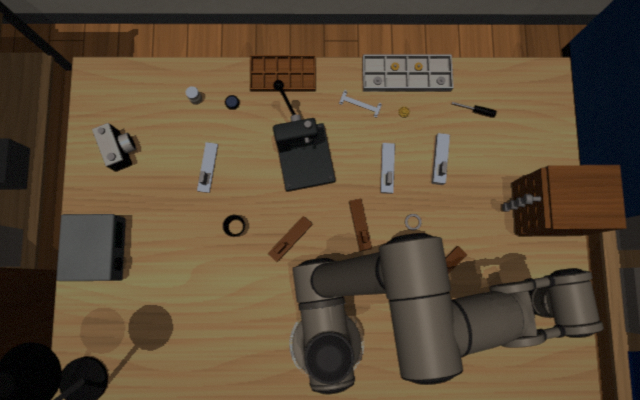

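View pics/side0.png

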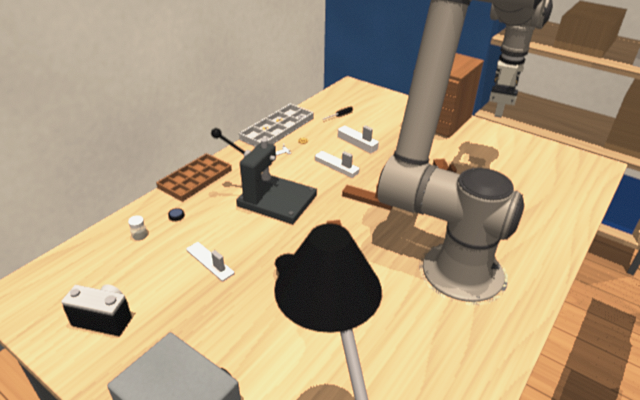

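View pics/wrist0.png

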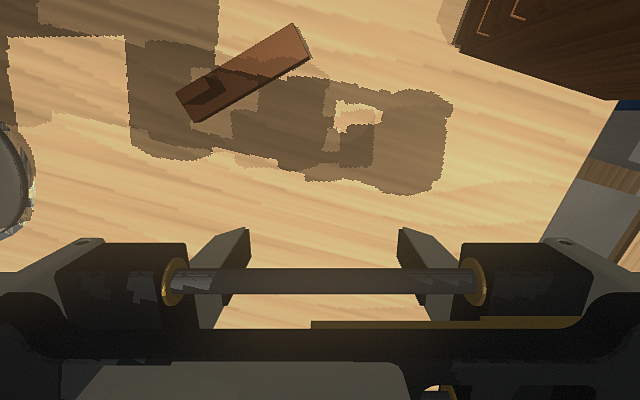

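```bash
cat >> h.py <<'E'
def cloud(n):
    z=np.load(n+'.npz'); c=get_calibration(n); d=z['d']; h,w=d.shape
    u,v=np.meshgrid(np.arange(w),np.arange(h))
    P=np.stack([(u-c['cx'])/c['fx']*d,(v-c['cy'])/c['fy']*d,d],-1)
    if n=='wrist':
        m=c['mount']; P=P@m[:3,:3].T+m[:3,3]
        P=P@R.from_euler('xyz',z['tr']).as_matrix().T+z['tp']
    else:
        P=P@R.from_euler('xyz',c['rotation']).as_matrix().T+c['xyz']
    P[d<=0]=np.nan
    return z['im'],P
E
python3 - <<'E'
from h import *
im,P=cloud('top')
crop=im[80:220,180:470]; cv2.imwrite('pics/topc.png',cv2.resize(crop,None,fx=2.7,fy=2.7,interpolation=cv2.INTER_CUBIC)[:,:,::-1])
im2,P2=cloud('side')
crop=im2[110:300,170:400]; cv2.imwrite('pics/sidec.png',cv2.resize(crop,None,fx=3,fy=3,interpolation=cv2.INTER_CUBIC)[:,:,::-1])
print('desk',P[300,200],P[210,200],P2[300,180])
for nm,im_,P_,box in [('A',im,P,(190,135,225,200)),('B',im,P,(375,135,402,200)),('C',im,P,(428,125,455,192))]:
    x0,y0,x1,y1=box; I=im_[y0:y1,x0:x1].astype(int); Q=P_[y0:y1,x0:x1]
    m=(I.max(-1)-I.min(-1)<40)&(I.min(-1)>110)&np.isfinite(Q[...,0])
    pts=Q[m]; print(nm,m.sum(),np.percentile(pts[:,2],[5,25,50,75,95,99]).round(4))
    bar=pts[pts[:,2]<np.median(pts[:,2])+.01]; 
    r=cv2.minAreaRect(bar[:,:2].astype(np.float32)*1000); print(r, cv2.boxPoints(r).round(0).tolist())
    fin=Q[(Q[...,2]>np.median(pts[:,2])+.03)]; print('fin',fin.mean(0),len(fin),fin[:,2].max())
E
```

```text
desk [ 0.13529637  0.39857251 -0.00636678] [ 0.42163202  0.40605186 -0.00190053] [0.52244197 0.52319111 0.00247916]
A 450 [0.0034 0.0072 0.0092 0.0118 0.0155 0.0184]
((563.7465209960938, 385.87591552734375), (39.831111907958984, 166.89793395996094), 81.43505859375) [[478.0, 379.0], [643.0, 354.0], [649.0, 393.0], [484.0, 418.0]]
fin [0.51867173 0.39121393 0.05642006] 68 0.07033315173538779
B 506 [0.0129 0.0186 0.0212 0.0237 0.0272 0.0296]
((557.6578369140625, -205.21864318847656), (44.78630065917969, 169.74560546875), 86.65277862548828) [[472.0, -223.0], [641.0, -233.0], [644.0, -188.0], [474.0, -178.0]]
fin [ 0.51056122 -0.19834676  0.069437  ] 65 0.0795970538840356
C 464 [0.0244 0.0301 0.0329 0.0351 0.0388 0.041 ]
((586.2910766601562, -382.6988525390625), (49.19712829589844, 170.17308044433594), 82.75141143798828) [[499.0, -396.0], [668.0, -418.0], [674.0, -369.0], [505.0, -348.0]]
fin [ 0.54041521 -0.36852803  0.07986896] 70 0.08968646554153392
```

View pics/topc.png

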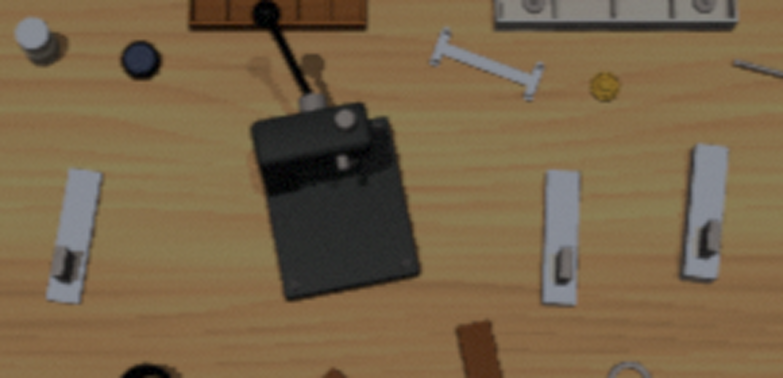

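View pics/sidec.png

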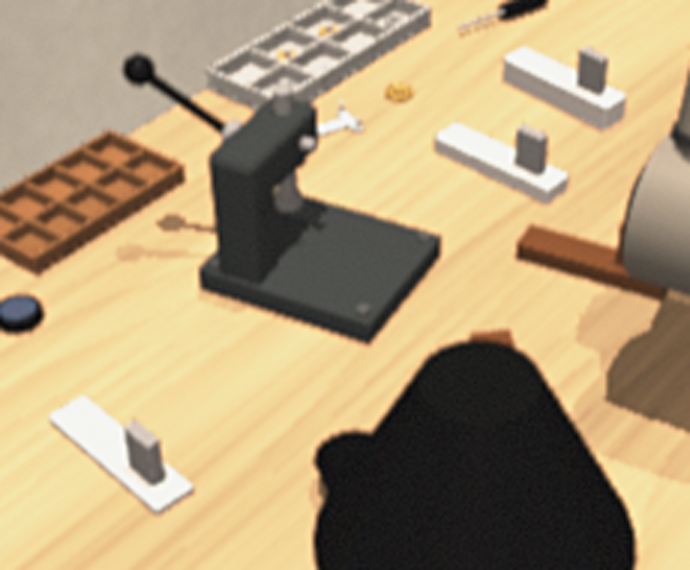

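```bash
python3 - <<'E'
from h import *
im,P=cloud('top')
Q=P[110:200,265:345].reshape(-1,3); I=im[110:200,265:345].reshape(-1,3).astype(int)
m=(I.max(1)<75)&(abs(Q[:,2]-.028)<.012)
r=cv2.minAreaRect(Q[m][:,:2].astype(np.float32)*1000); print('top bed',r,cv2.boxPoints(r).round(0).tolist(),np.median(Q[m][:,2]))
im,P=cloud('side')
Q=P[130:230,230:325].reshape(-1,3); I=im[130:230,230:325].reshape(-1,3).astype(int)
m=(I.max(1)<80)&(abs(Q[:,2]-.03)<.008)&(Q[:,0]<.8)
r=cv2.minAreaRect(Q[m][:,:2].astype(np.float32)*1000); print('side bed',r,cv2.boxPoints(r).round(0).tolist(),np.median(Q[m][:,2]))
for v in range(162,186,1):
  print(v,[(u,P[v,u].round(3).tolist(),int(im[v,u].max())) for u in (263,266,269)])
crop=im[140:210,230:310]; cv2.imwrite('pics/ramc.png',cv2.resize(np.clip(crop.astype(float)*1.6,0,255).astype(np.uint8),None,fx=8,fy=8,interpolation=cv2.INTER_CUBIC)[:,:,::-1])
E
```

```text
top bed ((591.82763671875, 67.45975494384766), (200.36436462402344, 162.65585327148438), 10.575008392333984) [[478.0, 129.0], [508.0, -31.0], [705.0, 6.0], [675.0, 166.0]] 0.02897089214257631
side bed ((587.4092407226562, 70.58247375488281), (197.84661865234375, 164.5821075439453), 11.220032691955566) [[474.0, 132.0], [506.0, -29.0], [700.0, 9.0], [668.0, 171.0]] 0.030552090163748047
162 [(263, [0.607, 0.104, 0.16], 41), (266, [0.614, 0.084, 0.146], 41), (269, [0.616, 0.068, 0.138], 35)]
163 [(263, [0.609, 0.102, 0.155], 39), (266, [0.613, 0.085, 0.144], 39), (269, [0.616, 0.068, 0.134], 34)]
164 [(263, [0.612, 0.099, 0.149], 42), (266, [0.61, 0.088, 0.143], 40), (269, [0.616, 0.069, 0.131], 38)]
165 [(263, [0.612, 0.1, 0.145], 39), (266, [0.611, 0.087, 0.139], 38), (269, [0.623, 0.062, 0.12], 118)]
166 [(263, [0.611, 0.1, 0.142], 40), (266, [0.613, 0.086, 0.134], 38), (269, [0.737, -0.061, 0.005], 221)]
167 [(263, [0.613, 0.099, 0.137], 39), (266, [0.617, 0.081, 0.126], 45), (269, [0.736, -0.06, 0.001], 248)]
168 [(263, [0.611, 0.101, 0.136], 36), (266, [0.639, 0.058, 0.101], 67), (
[... 1149 characters left out ...]
, [0.635, 0.066, 0.066], 95), (269, [0.658, 0.028, 0.034], 74)]
180 [(263, [0.675, 0.037, 0.028], 67), (266, [0.665, 0.035, 0.031], 75), (269, [0.657, 0.029, 0.031], 61)]
181 [(263, [0.667, 0.046, 0.033], 46), (266, [0.658, 0.042, 0.034], 48), (269, [0.651, 0.036, 0.034], 48)]
182 [(263, [0.662, 0.052, 0.035], 39), (266, [0.66, 0.04, 0.029], 42), (269, [0.652, 0.035, 0.029], 45)]
183 [(263, [0.657, 0.057, 0.036], 40), (266, [0.655, 0.046, 0.03], 37), (269, [0.647, 0.041, 0.031], 41)]
184 [(263, [0.657, 0.057, 0.032], 40), (266, [0.648, 0.054, 0.034], 40), (269, [0.644, 0.044, 0.03], 37)]
185 [(263, [0.652, 0.063, 0.034], 38), (266, [0.648, 0.053, 0.03], 39), (269, [0.642, 0.046, 0.028], 39)]
```

View pics/ramc.png

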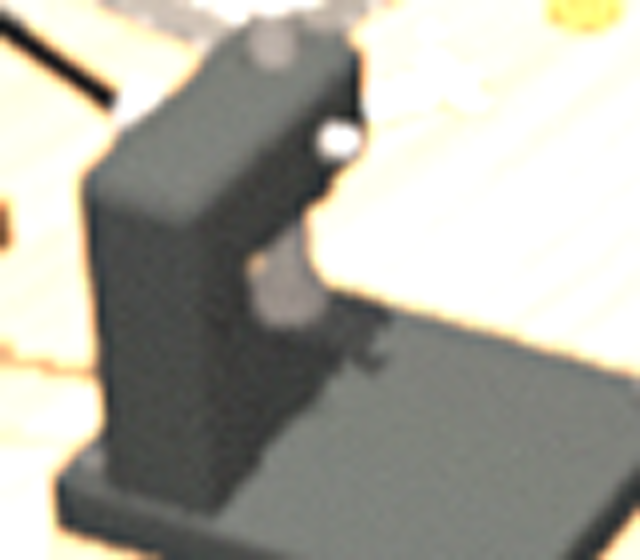

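White candidates: A (207,167), 10 mm; B (388,168), 22 mm; C (441,158), 34 mm. The measured bar tops (about 9, 21 and 33 mm) match those thicknesses. The brown look-alikes at (290,240), (360,225) and (450,262) are excluded, and the crops confirm this. The foot's underside reads roughly z = 0.065, so I need a close view to decide between 22 and 34. I'll move the wrist camera in front of the press.

```bash
python3 -m creep '[{"dx":-0.0245,"dz":0.0288,"ry":-0.18},{"dx":-0.049,"dz":0.0576,"ry":-0.36},{"dx":-0.0735,"dz":0.0864,"ry":-0.54},{"dx":-0.098,"dz":0.115,"ry":-0.72},{"dx":-0.1225,"dz":0.144,"ry":-0.90},{"dx":-0.147,"dz":0.173,"ry":-1.08},{"dx":-0.1715,"dz":0.2016,"ry":-1.26},{"dx":-0.196,"dz":0.23,"ry":-1.44},{"dx":-0.2205,"dz":0.259,"ry":-1.62},{"dx":-0.245,"dz":0.288,"ry":-1.80},{"dx":-0.2695,"dz":0.317,"ry":-1.98},{"dx":-0.294,"dz":0.3456,"ry":-2.16},{"dx":-0.3185,"dz":0.3744,"ry":-2.34},{"dx":-0.343,"dz":0.403,"ry":-2.52},{"dx":-0.3675,"dz":0.432,"ry":-2.70},{"dx":-0.392,"dz":0.461,"ry":-2.88},{"dx":-0.416,"dz":0.489,"ry":-3.05},{"dx":-0.416,"dz":0.489,"ry":-3.05}]'
```

```text
invalid input at $[0]: expected keys dx, dy, dz, rx, ry, rz, gripper
```

```bash
python3 -m creep '[{"dx":-0.0245,"dy":0,"dz":0.0288,"rx":0,"ry":-0.18,"rz":0,"gripper":1},{"dx":-0.049,"dy":0,"dz":0.0576,"rx":0,"ry":-0.36,"rz":0,"gripper":1},{"dx":-0.0735,"dy":0,"dz":0.0864,"rx":0,"ry":-0.54,"rz":0,"gripper":1},{"dx":-0.098,"dy":0,"dz":0.115,"rx":0,"ry":-0.72,"rz":0,"gripper":1},{"dx":-0.1225,"dy":0,"dz":0.144,"rx":0,"ry":-0.90,"rz":0,"gripper":1},{"dx":-0.147,"dy":0,"dz":0.173,"rx":0,"ry":-1.08,"rz":0,"gripper":1},{"dx":-0.1715,"dy":0,"dz":0.2016,"rx":0,"ry":-1.26,"rz":0,"gripper":1},{"dx":-0.196,"dy":0,"dz":0.23,"rx":0,"ry":-1.44,"rz":0,"gripper":1},{"dx":-0.2205,"dy":0,"dz":0.259,"rx":0,"ry":-1.62,"rz":0,"gripper":1},{"dx":-0.245,"dy":0,"dz":0.288,"rx":0,"ry":-1.80,"rz":0,"gripper":1},{"dx":-0.2695,"dy":0,"dz":0.317,"rx":0,"ry":-1.98,"rz":0,"gripper":1},{"dx":-0.294,"dy":0,"dz":0.3456,"rx":0,"ry":-2.16,"rz":0,"gripper":1},{"dx":-0.3185,"dy":0,"dz":0.3744,"rx":0,"ry":-2.34,"rz":0,"gripper":1},{"dx":-0.343,"dy":0,"dz":0.403,"rx":0,"ry":-2.52,"rz":0,"gripper":1},{"dx":-0.3675,"dy":0,"dz":0.432,"rx":0,"ry":-2.70,"rz":0,"gripper":1},{"dx":-0.392,"dy":0,"dz":0.461,"rx":0,"ry":-2.88,"rz":0,"gripper":1},{"dx":-0.416,"dy":0,"dz":0.489,"rx":0,"ry":-3.05,"rz":0,"gripper":1},{"dx":-0.416,"dy":0,"dz":0.489,"rx":0,"ry":-3.05,"rz":0,"gripper":1}]'; python3 -c "
from h import *
print(status.observe()['qpos'])"
```

```text
time: 2.4
tool_pos: [0.5008, 0.031, 0.2432]
tool_rot: [-1.57, -0.0, 1.761]
contact_force: [-0.4, 1.0, 0.1]
opening: 0.0917
[-9.12372800e-02  3.00195118e-01  1.58673847e+00  2.77556680e-04
  1.25522990e+00 -1.85186209e+00]
```

```bash
python3 -m creep '[{"dx":0,"dy":0.015,"dz":0,"rx":-0.16,"ry":0,"rz":0,"gripper":1},{"dx":0,"dy":0.03,"dz":-0.01,"rx":-0.32,"ry":0,"rz":0,"gripper":1},{"dx":0,"dy":0.05,"dz":-0.02,"rx":-0.48,"ry":0,"rz":0,"gripper":1},{"dx":0,"dy":0.07,"dz":-0.02,"rx":-0.65,"ry":0,"rz":0,"gripper":1},{"dx":0,"dy":0.08,"dz":-0.02,"rx":-0.75,"ry":0,"rz":0,"gripper":1},{"dx":0,"dy":0.08,"dz":-0.02,"rx":-0.75,"ry":0,"rz":0,"gripper":1}]'; python3 - <<'E'
from h import *
print(status.observe()['qpos'])
s,im,d,c=grab('wrist'); cv2.imwrite('pics/wrist1.png',im[:,:,::-1])
E
```

```text
time: 3.15
tool_pos: [0.5258, 0.04, 0.1881]
tool_rot: [-2.274, -0.012, 1.76]
contact_force: [0.7, 0.6, 0.4]
opening: 0.0917
[-0.22815836  0.18414744  2.17813991  1.15805831  0.30001391 -3.0312457 ]
```

View pics/wrist1.png

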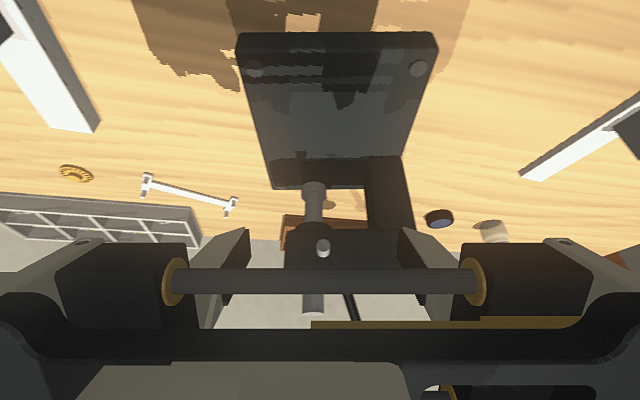

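```bash
python3 - <<'E'
from h import *
im,P=cloud('wrist')
crop=im[130:240,240:440]; cv2.imwrite('pics/w1c.png',cv2.resize(np.clip(crop.astype(float)*1.5,0,255).astype(np.uint8),None,fx=4,fy=4,interpolation=cv2.INTER_CUBIC)[:,:,::-1])
m=get_calibration('wrist')['mount']; z=np.load('wrist.npz'); print('cam',R.from_euler('xyz',z['tr']).apply(m[:3,3])+z['tp'])
for v in range(172,200,1):
  print(v,[(u,P[v,u].round(4).tolist(),int(im[v,u].max())) for u in (308,314,320)])
Q=P[40:155,250:420].reshape(-1,3);k=abs(Q[:,2]-.03)<.012
print(np.median(Q[k],axis=0),k.sum())
# plane
q=Q[k];A=np.c_[q[:,:2],np.ones(len(q))];c=np.linalg.lstsq(A,q[:,2],rcond=None)[0];print('plane',c,'at ram',c@[.643,.057,1])
E
```

```text
cam [0.37571654 0.00938777 0.24352689]
172 [(308, [0.6562, 0.0466, 0.0298], 57), (314, [0.6545, 0.054, 0.03], 56), (320, [0.6542, 0.0616, 0.0293], 50)]
173 [(308, [0.6588, 0.047, 0.0293], 59), (314, [0.6569, 0.0544, 0.0298], 53), (320, [0.6566, 0.062, 0.029], 51)]
174 [(308, [0.6607, 0.0472, 0.0295], 57), (314, [0.6582, 0.0546, 0.0304], 54), (320, [0.658, 0.0623, 0.0295], 54)]
175 [(308, [0.6626, 0.0475, 0.0296], 59), (314, [0.6614, 0.0551, 0.0296], 54), (320, [0.6601, 0.0627, 0.0295], 53)]
176 [(308, [0.6649, 0.0478, 0.0295], 58), (314, [0.6636, 0.0554, 0.0295], 53), (320, [0.662, 0.063, 0.0297], 56)]
177 [(308, [0.6663, 0.048, 0.0301], 60), (314, [0.6654, 0.0557, 0.0297], 56), (320, [0.6636, 0.0633, 0.0301], 53)]
178 [(308, [0.6688, 0.0484, 0.0298], 59), (314, [0.6678, 0.0561, 0.0296], 56), (320, [0.6662, 0.0638, 0.0298], 55)]
179 [(308, [0.6699, 0.0486, 0.0306], 57), (314, [0.6682, 0.0562, 0.0309], 58), (320, [0.6694, 0.0643, 0.029], 55)]
180 [(308, [0.6737, 0.0491, 0.0295], 56), (314, [0.672, 0.0568, 0.0297], 53), (320, [0.6699, 0.0644, 0.0303], 51)]
181 [(308, [0.6764, 0.0495, 0
[... 1569 characters left out ...]
.0729], 91)]
195 [(308, [0.6398, 0.0449, 0.0745], 95), (314, [0.6364, 0.0512, 0.0759], 100), (320, [0.6379, 0.0583, 0.0743], 87)]
196 [(308, [0.6409, 0.0451, 0.0751], 96), (314, [0.6362, 0.0512, 0.0774], 99), (320, [0.6381, 0.0583, 0.0754], 89)]
197 [(308, [0.6397, 0.045, 0.0772], 96), (314, [0.6365, 0.0512, 0.0785], 98), (320, [0.6382, 0.0583, 0.0767], 89)]
198 [(308, [0.6402, 0.045, 0.0782], 95), (314, [0.6357, 0.0511, 0.0803], 98), (320, [0.6374, 0.0582, 0.0785], 91)]
199 [(308, [0.6402, 0.0451, 0.0795], 94), (314, [0.6354, 0.0511, 0.0818], 98), (320, [0.6378, 0.0582, 0.0796], 90)]
[0.53776472 0.05442737 0.02974586] 18471
plane [0.01492387 0.00375688 0.02106654] at ram 0.03087673270235624
```

View pics/w1c.png

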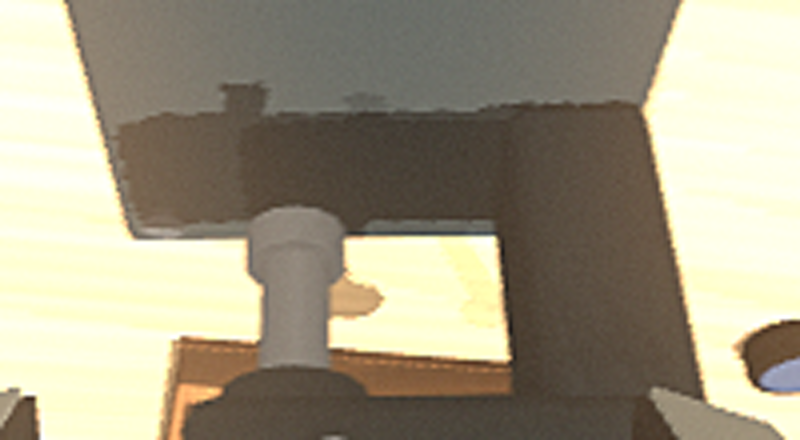

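The wrist view shows the foot's lower rim at about (314,181), against the bed. Depth puts the bed at z = 0.0297 and the rim at 0.0605 to 0.062, so the gap is about 31 mm. Gauge_22 fits and gauge_34 does not. The coarser side view (2.5 mm/px) gave about 35, so I'll recheck the air once the gauge is in. Next I'll refine the ram axis and bed yaw.

```bash
python3 - <<'E'
from h import *
from scipy.optimize import least_squares
im,P=cloud('wrist')
Q=P[182:190,300:328].reshape(-1,3); k=(Q[:,2]>.058)&(Q[:,2]<.072)&(Q[:,0]<.66); q=Q[k]
f=lambda c: np.hypot(q[:,0]-c[0],q[:,1]-c[1])-.015
r=least_squares(f,[.645,.055],loss='soft_l1',f_scale=.001); print('foot',r.x,len(q),np.sqrt((r.fun**2).mean()))
Q=P[30:200,230:450].reshape(-1,3);I=im[30:200,230:450].reshape(-1,3); k=(abs(Q[:,2]-.03)<.004)&(I.max(1)<110); 
pts=(Q[k,:2]*1000).astype(np.float32); rr=cv2.minAreaRect(pts); print(rr,cv2.boxPoints(rr).tolist())
# bed -y edge: per-row min col
E=[]
for v in range(60,165,5):
    row=[u for u in range(230,450) if abs(P[v,u,2]-.03)<.004 and im[v,u].max()<110]
    if row: E.append((P[v,row[0],:2],P[v,row[-1],:2]))
E=np.array(E); 
for i in (0,1):
    a=E[:,i]; vx,vy,x0,y0=cv2.fitLine((a*1000).astype(np.float32),cv2.DIST_HUBER,0,.01,.01).ravel(); print('edge',i,np.degrees(np.arctan2(vy,vx)),x0,y0)
E
```

```text
foot [0.64670275 0.05315112] 173 0.0006011853020212479
((592.4595947265625, 64.2362060546875), (200.2420196533203, 161.744384765625), 10.97016429901123) [[478.77838134765625, 124.5777587890625], [509.55792236328125, -34.210968017578125], [706.1408081054688, 3.8946533203125], [675.3612670898438, 162.68338012695312]]
edge 0 10.910192 573.62695 -20.54742
edge 1 10.779332 545.3827 136.46982
```

```bash
cat >> h.py <<'E'
def go(p,yaw):
    s=status.observe(); A=R.from_euler('xyz',s['tool_rot']); B=R.from_euler('xyz',[-np.pi/2,0,yaw])
    print('shift',A.inv().apply(np.array(p)-s['tool_pos']).round(4),'turn',(A.inv()*B).as_rotvec().round(4),'q',s['qpos'].round(3),'F',s['contact_force'].round(1))
E
python3 -c "
from h import *
go([.52,-.2,.22],np.radians(86.6))"
```

```text
shift [-0.2342 -0.059   0.015 ] turn [0.6987 0.2334 0.0979] q [-0.229  0.184  2.182  1.173  0.297 -3.047] F [-1.2  0.8 -1.3]
```

```bash
python3 -m creep '[{"dx":-0.03,"dy":-0.015,"dz":0.01,"rx":0.14,"ry":0.04,"rz":0.02,"gripper":1},{"dx":-0.08,"dy":-0.03,"dz":0.015,"rx":0.28,"ry":0.09,"rz":0.04,"gripper":1},{"dx":-0.13,"dy":-0.045,"dz":0.015,"rx":0.42,"ry":0.14,"rz":0.06,"gripper":1},{"dx":-0.18,"dy":-0.059,"dz":0.015,"rx":0.56,"ry":0.19,"rz":0.08,"gripper":1},{"dx":-0.234,"dy":-0.059,"dz":0.015,"rx":0.6987,"ry":0.2334,"rz":0.0979,"gripper":1},{"dx":-0.234,"dy":-0.059,"dz":0.015,"rx":0.6987,"ry":0.2334,"rz":0.0979,"gripper":1},{"dx":-0.234,"dy":-0.059,"dz":0.015,"rx":0.6987,"ry":0.2334,"rz":0.0979,"gripper":1},{"dx":-0.234,"dy":-0.059,"dz":0.015,"rx":0.6987,"ry":0.2334,"rz":0.0979,"gripper":1}]'; python3 - <<'E'
from h import *
s,im,d,c=grab('wrist'); cv2.imwrite('pics/wrist2.png',im[:,:,::-1])
go([.52,-.2,.22],np.radians(86.6))
E
```

```text
time: 4.2
tool_pos: [0.5218, -0.1983, 0.2206]
tool_rot: [-1.567, 0.0, 1.514]
contact_force: [-0.1, -0.3, -0.1]
opening: 0.0918
shift [-0.0022  0.0009  0.0017] turn [-0.0029  0.0037 -0.0001] q [-4.990e-01  4.230e-01  1.466e+00 -1.000e-03  1.256e+00 -2.014e+00] F [-0.5 -0.7 -0.4]
```

View pics/wrist2.png

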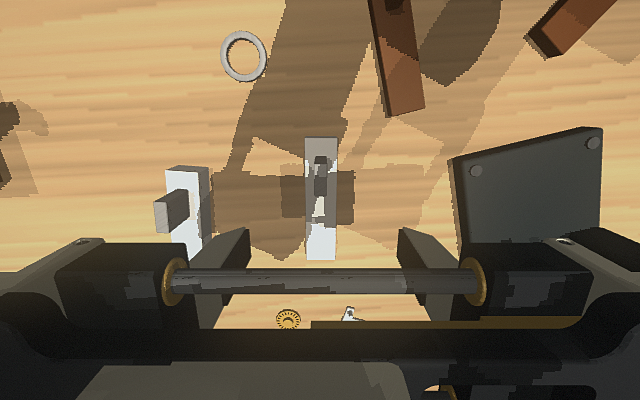

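```bash
python3 - <<'E'
from h import *
im,P=cloud('wrist')
Q=P[125:262,280:365].reshape(-1,3)
for nm,lo,hi in (('bar',.015,.03),('fintop',.066,.08)):
    q=Q[(Q[:,2]>lo)&(Q[:,2]<hi)]; r=cv2.minAreaRect((q[:,:2]*1000).astype(np.float32)); print(nm,len(q),np.median(q[:,2]),r,cv2.boxPoints(r).round(1).tolist())
E=[]
for v in range(142,232,4):
    us=[u for u in range(285,360) if .015<P[v,u,2]<.03]
    if us: E.append((P[v,us[0],:2],P[v,us[-1],:2]))
E=np.array(E)
for i in (0,1):
    vx,vy,x0,y0=cv2.fitLine((E[:,i]*1000).astype(np.float32),cv2.DIST_HUBER,0,.01,.01).ravel(); print(i,np.degrees(np.arctan2(vy,vx)),x0,y0, 'y at x=512', y0+(512-x0)*vy/vx)
cv2.imwrite('pics/w2c.png',cv2.resize(im[125:265,260:380],None,fx=4,fy=4)[:,:,::-1])
E
```

```text
bar 3338 0.02181312351640194 ((555.957763671875, -204.84580993652344), (40.099334716796875, 165.06170654296875), 86.63469696044922) [[472.3999938964844, -220.0], [637.2000122070312, -229.6999969482422], [639.5, -189.6999969482422], [474.70001220703125, -180.0]]
fintop 427 0.07178801723293385 ((513.096435546875, -202.41722106933594), (13.022489547729492, 35.39169692993164), 86.65845489501953) [[495.1000061035156, -207.89999389648438], [530.4000244140625, -209.89999389648438], [531.0999755859375, -196.89999389648438], [495.79998779296875, -194.89999389648438]]
0 -3.2916052 536.5529 -222.76567 y at x=512 -221.35356
1 -3.7216656 535.7795 -184.2519 y at x=512 -182.70512
```

View pics/w2c.png

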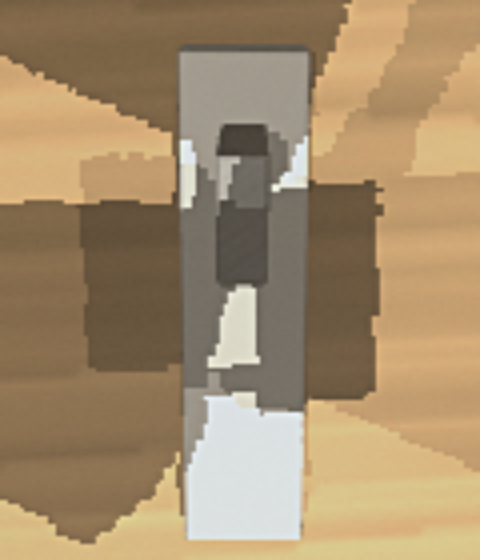

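```bash
python3 - <<'E'
from h import *
go([.5132,-.2024,.048],np.radians(86.64))
E
```

```text
shift [-0.0049  0.1729  0.0079] turn [-0.0029  0.003  -0.0001] q [-4.990e-01  4.230e-01  1.466e+00 -1.000e-03  1.256e+00 -2.014e+00] F [-0.5 -0.7 -0.4]
```

```bash
python3 -m creep '[{"dx":-0.005,"dy":0.04,"dz":0.008,"rx":-0.003,"ry":0.003,"rz":0,"gripper":1},{"dx":-0.005,"dy":0.09,"dz":0.008,"rx":-0.003,"ry":0.003,"rz":0,"gripper":1},{"dx":-0.005,"dy":0.125,"dz":0.008,"rx":-0.003,"ry":0.003,"rz":0,"gripper":1},{"dx":-0.005,"dy":0.15,"dz":0.008,"rx":-0.003,"ry":0.003,"rz":0,"gripper":0.8},{"dx":-0.005,"dy":0.165,"dz":0.008,"rx":-0.003,"ry":0.003,"rz":0,"gripper":0.6},{"dx":-0.005,"dy":0.173,"dz":0.008,"rx":-0.003,"ry":0.003,"rz":0,"gripper":0.5},{"dx":-0.005,"dy":0.173,"dz":0.008,"rx":-0.003,"ry":0.003,"rz":0,"gripper":0.5}]'
python3 -c "
from h import *
go([.5132,-.2024,.048],np.radians(86.64))"
```

```text
time: 5.12
tool_pos: [0.5143, -0.2028, 0.0482]
tool_rot: [-1.572, -0.0, 1.513]
contact_force: [-1.0, -0.1, -0.2]
opening: 0.0565
shift [0.0003 0.0002 0.0011] turn [0.0013 0.0011 0.0003] q [-5.150e-01  6.180e-01  1.676e+00  1.000e-03  8.460e-01 -2.029e+00] F [-1.  -0.1 -0.2]
```

Close with moderate force, then lift.

```bash
python3 -m creep '[{"dx":0,"dy":0,"dz":0.001,"rx":0,"ry":0,"rz":0,"gripper":0.3},{"dx":0,"dy":0,"dz":0.001,"rx":0,"ry":0,"rz":0,"gripper":0},{"dx":0,"dy":0,"dz":0.001,"rx":0,"ry":0,"rz":0,"gripper":0},{"dx":0,"dy":0,"dz":0.001,"rx":0,"ry":0,"rz":0,"gripper":0},{"dx":0,"dy":0,"dz":0.001,"rx":0,"ry":0,"rz":0,"gripper":0},{"dx":0,"dy":0,"dz":0.001,"rx":0,"ry":0,"rz":0,"gripper":0},{"dx":0,"dy":-0.03,"dz":0.001,"rx":0,"ry":0,"rz":0,"gripper":0},{"dx":0,"dy":-0.08,"dz":0.001,"rx":0,"ry":0,"rz":0,"gripper":0},{"dx":0,"dy":-0.08,"dz":0.001,"rx":0,"ry":0,"rz":0,"gripper":0}]' 40
python3 - <<'E'
from h import *
s,im,d,c=grab('wrist'); cv2.imwrite('pics/wrist3.png',im[:,:,::-1])
Y=np.radians(10.85);x=np.array([np.cos(Y),np.sin(Y)])
p=np.array([.6462,.053])-.20*x; print(p)
go([p[0],p[1],.1282],Y+np.pi/2)
im,P=cloud('wrist'); Q=P[100:262,270:375].reshape(-1,3)
zz=s['tool_pos'][2]-.048; print(zz)
q=Q[(Q[:,2]>.015+zz)&(Q[:,2]<.03+zz)]; r=cv2.minAreaRect((q[:,:2]*1000).astype(np.float32)); print(len(q),np.median(q[:,2]),r)
A=np.c_[q[:,:2],np.ones(len(q))];print('plane',np.linalg.lstsq(A,q[:,2],rcond=None)[0])
E
```

```text
time: 6.25
tool_pos: [0.5151, -0.204, 0.1313]
tool_rot: [-1.578, 0.003, 1.513]
contact_force: [-0.1, -0.6, -1.7]
opening: 0.0139
[0.44977533 0.01535231]
shift [0.2146 0.0004 0.0765] turn [ 0.0037 -0.247  -0.0014] q [-5.160e-01  5.050e-01  1.608e+00  1.000e-03  1.025e+00 -2.030e+00] F [ 0.2  0.9 -3.5]
0.08328151917898664
3040 0.10500522388326826 ((493.6092224121094, -203.84979248046875), (40.167633056640625, 36.37465286254883), 87.08855438232422)
plane [ 0.04476544 -0.0036953   0.08229137]
```

View pics/wrist3.png

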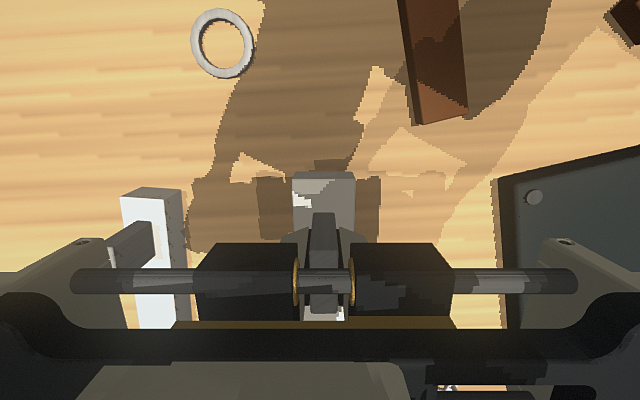

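```bash
python3 -m creep '[{"dx":0.02,"dy":0,"dz":0.02,"rx":0.001,"ry":-0.03,"rz":0,"gripper":0},{"dx":0.06,"dy":0,"dz":0.04,"rx":0.002,"ry":-0.08,"rz":0,"gripper":0},{"dx":0.1,"dy":0,"dz":0.06,"rx":0.003,"ry":-0.13,"rz":-0.001,"gripper":0},{"dx":0.15,"dy":0,"dz":0.076,"rx":0.004,"ry":-0.19,"rz":-0.001,"gripper":0},{"dx":0.19,"dy":0,"dz":0.076,"rx":0.004,"ry":-0.235,"rz":-0.001,"gripper":0},{"dx":0.2146,"dy":0,"dz":0.0765,"rx":0.004,"ry":-0.247,"rz":-0.001,"gripper":0},{"dx":0.2146,"dy":0,"dz":0.0765,"rx":0.004,"ry":-0.247,"rz":-0.001,"gripper":0},{"dx":0.2146,"dy":0,"dz":0.0765,"rx":0.004,"ry":-0.247,"rz":-0.001,"gripper":0}]'
python3 - <<'E'
from h import *
s,im,d,c=grab('side'); cv2.imwrite('pics/side3.png',cv2.resize(im[110:260,200:440],None,fx=3,fy=3,interpolation=cv2.INTER_CUBIC)[:,:,::-1])
Y=np.radians(10.85)
go([.4498,.0154,.0785],Y+np.pi/2)
E
```

```text
time: 7.3
tool_pos: [0.4487, 0.0153, 0.1271]
tool_rot: [-1.566, -0.002, 1.76]
contact_force: [0.4, 0.3, -1.4]
opening: 0.0139
shift [ 0.0001  0.0488 -0.0012] turn [-0.0039 -0.0009  0.0019] q [-1.380e-01  3.490e-01  1.884e+00  1.000e-03  9.120e-01 -1.898e+00] F [ 0.3 -0.6 -1.5]
```

View pics/side3.png

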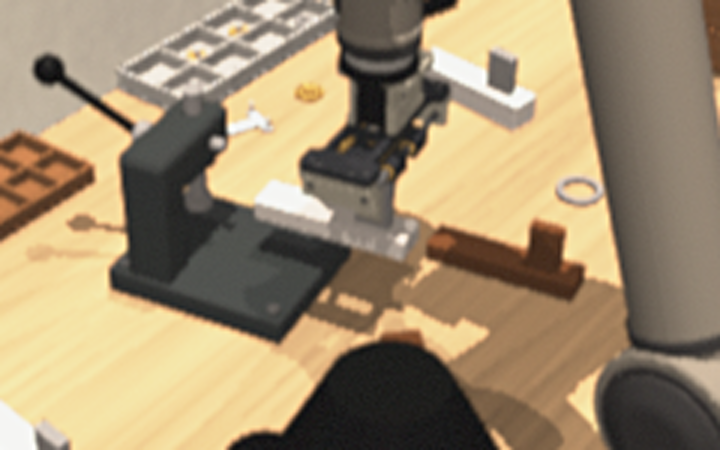

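```bash
python3 -m creep '[{"dx":0,"dy":0.015,"dz":-0.001,"rx":-0.004,"ry":0,"rz":0,"gripper":0},{"dx":0,"dy":0.03,"dz":-0.001,"rx":-0.004,"ry":0,"rz":0,"gripper":0},{"dx":0,"dy":0.04,"dz":-0.001,"rx":-0.004,"ry":0,"rz":0,"gripper":0},{"dx":0,"dy":0.043,"dz":-0.001,"rx":-0.004,"ry":0,"rz":0,"gripper":0},{"dx":0,"dy":0.043,"dz":-0.001,"rx":-0.004,"ry":0,"rz":0,"gripper":0}]'
python3 - <<'E'
from h import *
s,im,d,c=grab('side')
Y=np.radians(10.85)
go([.4498,.0154,.0785],Y+np.pi/2)
im,P=cloud('side')
Q=P[130:220,255:350].reshape(-1,3); I=im[130:220,255:350].reshape(-1,3).astype(int)
k=(I.min(1)>150)&(I.max(1)-I.min(1)<40)&(Q[:,2]>.045)&(Q[:,2]<.075)&(Q[:,0]<.62);q=Q[k]
xh=np.array([np.cos(Y),np.sin(Y)]);yh=np.array([-xh[1],xh[0]]);t=(q[:,:2]-[.6462,.053])@xh;w=(q[:,:2]-[.6462,.053])@yh
print(len(q),t.min(),t.max(),w.min(),w.max())
for a in np.arange(-.16,-.06,.02):
    m=(t>a)&(t<a+.02)&(abs(w)<.016); print(round(a,2),m.sum(),np.median(q[m][:,2]) if m.any() else 0, w[(t>a)&(t<a+.02)].min() if m.any() else 0,w[(t>a)&(t<a+.02)].max() if m.any() else 0)
cv2.imwrite('pics/side4.png',cv2.resize(im[130:220,230:390],None,fx=4.5,fy=4.5,interpolation=cv2.INTER_CUBIC)[:,:,::-1])
E
```

```text
time: 7.98
tool_pos: [0.4501, 0.0157, 0.0849]
tool_rot: [-1.572, -0.002, 1.76]
contact_force: [0.1, 0.7, -1.5]
opening: 0.0138
shift [-0.0003  0.0067  0.0006] turn [ 0.0018 -0.0003  0.0016] q [-0.137  0.418  1.93   0.003  0.793 -1.899] F [ 0.6 -0.9 -2. ]
240 -0.23980811384731723 -0.0734048396401796 -0.019360021726663873 0.02422487547088258
-0.16 21 0.05966902981431421 -0.0037191743207136887 0.022859401385390034
-0.14 25 0.060612092179582744 -0.0036088197006740644 0.023884808533004138
-0.12 39 0.060758960432706344 -0.017064033683858844 0.02422487547088258
-0.1 43 0.060269418960676724 -0.019360021726663873 0.02230292898460696
-0.08 10 0.06030669891446472 -0.01360368733825773 0.022813651088151577
```

View pics/side4.png

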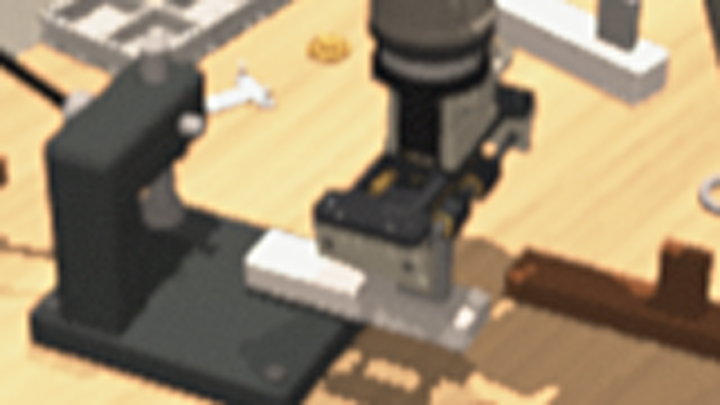

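```bash
python3 -m creep '[{"dx":0,"dy":0.003,"dz":0,"rx":0,"ry":0,"rz":0,"gripper":0},{"dx":0,"dy":0.005,"dz":0,"rx":0,"ry":0,"rz":0,"gripper":0},{"dx":0,"dy":0.006,"dz":0,"rx":0,"ry":0,"rz":0,"gripper":0},{"dx":0,"dy":0.006,"dz":0,"rx":0,"ry":0,"rz":0,"gripper":0}]'
python3 - <<'E'
from h import *
Y=np.radians(10.85); p=np.array([.6462,.053])-.088*np.array([np.cos(Y),np.sin(Y)])
for i in range(3): go([p[0],p[1],.0785],Y+np.pi/2)
print(status.observe()['tool_pos'])
E
```

```text
time: 8.52
tool_pos: [0.45, 0.0161, 0.0789]
tool_rot: [-1.572, -0.002, 1.76]
contact_force: [0.5, 0.7, -1.7]
opening: 0.0141
shift [-0.0007  0.0005 -0.1117] turn [0.0013 0.     0.0018] q [-0.136  0.429  1.936  0.003  0.776 -1.899] F [ 0.5  0.7 -1.7]
shift [-0.0007  0.0005 -0.1117] turn [0.0013 0.     0.0018] q [-0.136  0.429  1.936  0.003  0.776 -1.899] F [ 0.5  0.7 -1.7]
shift [-0.0007  0.0005 -0.1117] turn [0.0013 0.     0.0018] q [-0.136  0.429  1.936  0.003  0.776 -1.899] F [ 0.5  0.7 -1.7]
[0.44998255 0.01606798 0.07885949]
```

```bash
python3 -m creep '[{"dx":-0.001,"dy":0,"dz":-0.02,"rx":0,"ry":0,"rz":0,"gripper":0},{"dx":-0.001,"dy":0,"dz":-0.04,"rx":0,"ry":0,"rz":0,"gripper":0},{"dx":-0.001,"dy":0,"dz":-0.05,"rx":0,"ry":0,"rz":0,"gripper":0},{"dx":-0.001,"dy":0,"dz":-0.058,"rx":0,"ry":0,"rz":0,"gripper":0},{"dx":-0.001,"dy":0,"dz":-0.063,"rx":0,"ry":0,"rz":0,"gripper":0},{"dx":-0.001,"dy":0,"dz":-0.067,"rx":0,"ry":0,"rz":0,"gripper":0}]'
python3 - <<'E'
from h import *
s,im,d,c=grab('side')
cv2.imwrite('pics/side5.png',cv2.resize(np.clip(im[140:215,230:340]*1.3,0,255).astype(np.uint8),None,fx=7,fy=7,interpolation=cv2.INTER_CUBIC)[:,:,::-1])
Y=np.radians(10.85); p=np.array([.6462,.053])-.088*np.array([np.cos(Y),np.sin(Y)])
go([p[0],p[1],.0785],Y+np.pi/2)
E
```

```text
time: 9.28
tool_pos: [0.5159, 0.0277, 0.0789]
tool_rot: [-1.572, -0.002, 1.76]
contact_force: [0.3, -0.3, -1.5]
opening: 0.0136
shift [ 0.0004  0.0006 -0.0442] turn [ 0.0017 -0.0001  0.0017] q [-0.096  0.522  1.755  0.003  0.864 -1.858] F [-0.9 -0.8 -2.4]
```

View pics/side5.png

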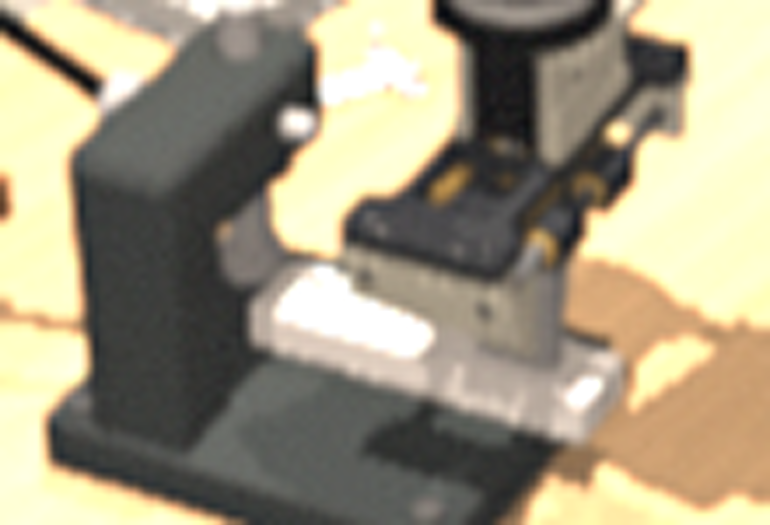

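The crop shows the tip at about (262,320), just under the foot at (245,270), with no contact force. I'll slide it on.

```bash
python3 -m creep '[{"dx":0,"dy":0,"dz":-0.01,"rx":0,"ry":0,"rz":0,"gripper":0},{"dx":0,"dy":0,"dz":-0.02,"rx":0,"ry":0,"rz":0,"gripper":0},{"dx":0,"dy":0,"dz":-0.03,"rx":0,"ry":0,"rz":0,"gripper":0},{"dx":0,"dy":0,"dz":-0.04,"rx":0,"ry":0,"rz":0,"gripper":0},{"dx":0,"dy":0,"dz":-0.044,"rx":0,"ry":0,"rz":0,"gripper":0},{"dx":0,"dy":0,"dz":-0.044,"rx":0,"ry":0,"rz":0,"gripper":0}]'
python3 - <<'E'
from h import *
s,im,d,c=grab('side')
cv2.imwrite('pics/side6.png',cv2.resize(np.clip(im[140:215,230:340]*1.3,0,255).astype(np.uint8),None,fx=7,fy=7,interpolation=cv2.INTER_CUBIC)[:,:,::-1])
s,im,d,c=grab('wrist'); cv2.imwrite('pics/wrist6.png',im[:,:,::-1])
print(s['tool_pos'],s['contact_force'])
E
```

```text
time: 10.07
tool_pos: [0.5593, 0.036, 0.0789]
tool_rot: [-1.572, -0.002, 1.76]
contact_force: [-0.2, -0.2, -1.7]
opening: 0.0134
[0.55899146 0.03597632 0.07887062] [-1.11333264  0.15220474 -1.59191733]
```

View pics/side6.png

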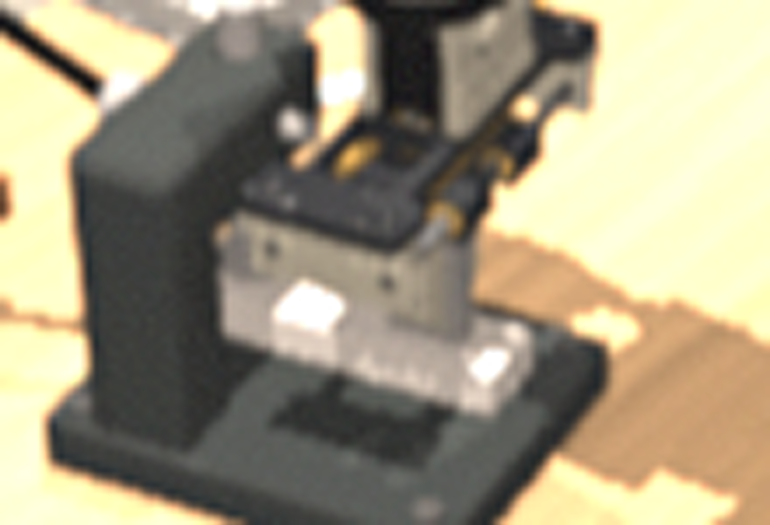

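View pics/wrist6.png

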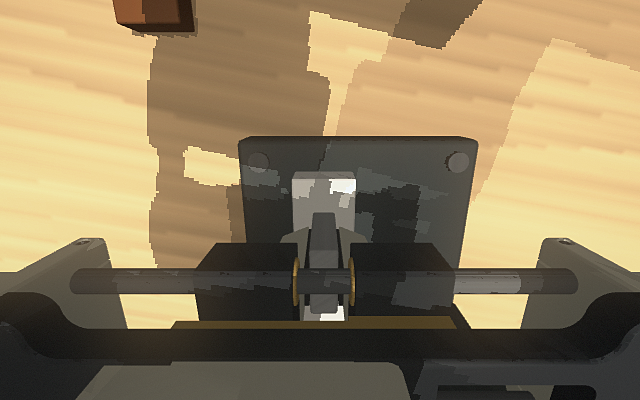

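```bash
python3 -m creep '[{"dx":0,"dy":0.001,"dz":0,"rx":0,"ry":0,"rz":0,"gripper":0},{"dx":0,"dy":0.0015,"dz":0,"rx":0,"ry":0,"rz":0,"gripper":0}]'
python3 -m creep '[{"dx":0,"dy":0,"dz":0,"rx":0,"ry":0,"rz":0,"gripper":0.25},{"dx":0,"dy":0,"dz":0,"rx":0,"ry":0,"rz":0,"gripper":0.4},{"dx":0,"dy":0,"dz":0,"rx":0,"ry":0,"rz":0,"gripper":0.45},{"dx":0,"dy":0,"dz":0,"rx":0,"ry":0,"rz":0,"gripper":0.45}]'
python3 - <<'E'
from h import *
s,im,d,c=grab('wrist'); cv2.imwrite('pics/wrist7.png',im[:,:,::-1])
E
```

```text
time: 10.42
tool_pos: [0.559, 0.0359, 0.078]
tool_rot: [-1.572, -0.002, 1.76]
contact_force: [-4.1, 0.4, 6.2]
opening: 0.0142
time: 10.92
tool_pos: [0.5593, 0.0359, 0.0775]
tool_rot: [-1.572, -0.002, 1.76]
contact_force: [-0.0, 0.2, 0.4]
opening: 0.0412
```

View pics/wrist7.png

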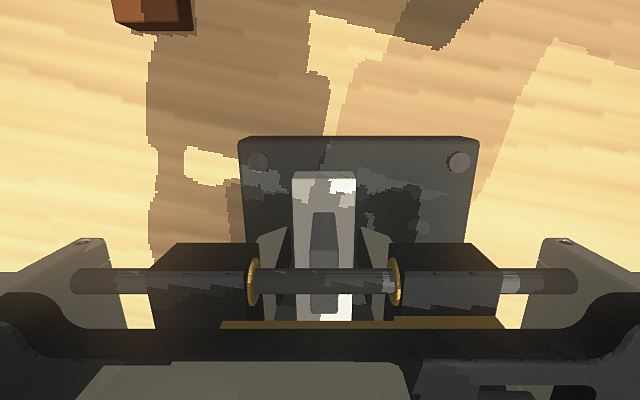

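Touched the bed (about 8 N change), and the fin is free between the pads. I'll rise, then back off to a viewing spot.

```bash
python3 -m creep '[{"dx":0,"dy":-0.02,"dz":0,"rx":0,"ry":0,"rz":0,"gripper":0.45},{"dx":0,"dy":-0.05,"dz":0,"rx":0,"ry":0,"rz":0,"gripper":0.45},{"dx":0,"dy":-0.1,"dz":0.02,"rx":0,"ry":0,"rz":0,"gripper":0.45},{"dx":0,"dy":-0.13,"dz":0.06,"rx":-0.1,"ry":0,"rz":0,"gripper":0.6},{"dx":0,"dy":-0.13,"dz":0.07,"rx":-0.25,"ry":0,"rz":0,"gripper":0.8},{"dx":0,"dy":-0.13,"dz":0.07,"rx":-0.4,"ry":0,"rz":0,"gripper":1},{"dx":0,"dy":-0.13,"dz":0.07,"rx":-0.5,"ry":0,"rz":0,"gripper":1},{"dx":0,"dy":-0.13,"dz":0.07,"rx":-0.5,"ry":0,"rz":0,"gripper":1}]'
python3 - <<'E'
from h import *
s,im,d,c=grab('wrist'); cv2.imwrite('pics/wrist8.png',im[:,:,::-1])
s2,im2,_,_=grab('side'); cv2.imwrite('pics/side8.png',cv2.resize(np.clip(im2[110:260,200:440]*1.2,0,255).astype(np.uint8),None,fx=3.2,fy=3.2,interpolation=cv2.INTER_CUBIC)[:,:,::-1])
E
```

```text
time: 11.98
tool_pos: [0.4889, 0.0224, 0.2071]
tool_rot: [-2.07, -0.003, 1.759]
contact_force: [0.0, -0.7, 0.0]
opening: 0.0867
```

View pics/wrist8.png

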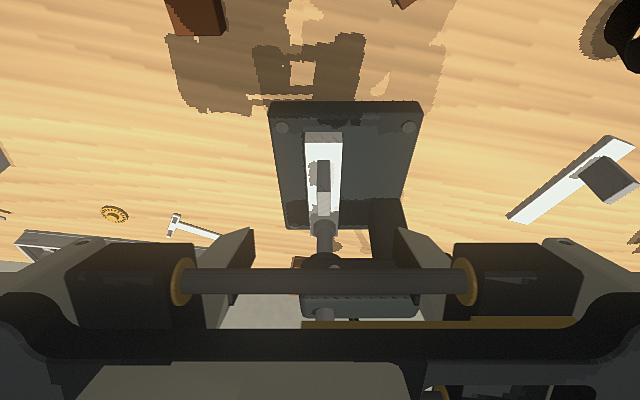

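View pics/side8.png

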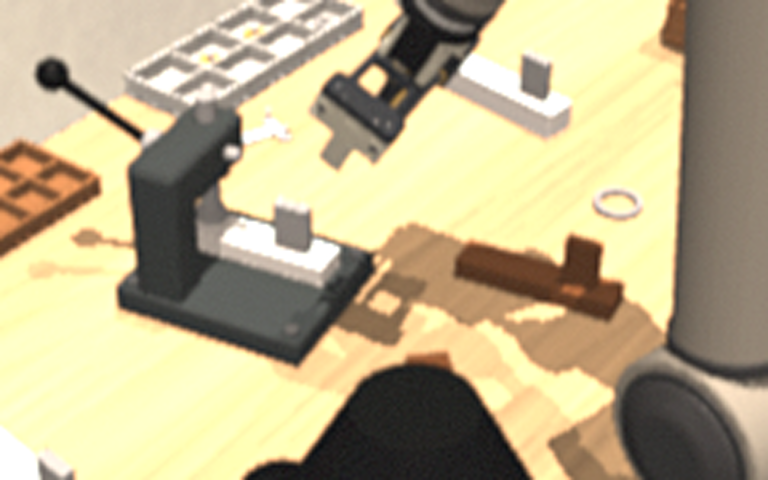

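Gauge_22 lies on the bed under the foot, with its fin at wrist pixel (322,180) and the foot at (324,228). Now the numeric check.

```bash
python3 - <<'E'
from h import *
from scipy.optimize import least_squares
im,P=cloud('wrist'); Q=P[120:245,290:355].reshape(-1,3)
fin=Q[(Q[:,2]>.097)&(Q[:,2]<.107)&(Q[:,0]<.6)]; r=cv2.minAreaRect((fin[:,:2]*1000).astype(np.float32)); print('fintop',len(fin),np.median(fin[:,2]),r)
I=im[120:245,290:355].reshape(-1,3).astype(int)
k=(Q[:,2]>.045)&(Q[:,2]<.058)&(Q[:,0]<.63)&(I.max(1)>95); b=Q[k]; rb=cv2.minAreaRect((b[:,:2]*1000).astype(np.float32)); print('bar',len(b),np.median(b[:,2]),rb)
A=np.c_[b[:,:2],np.ones(len(b))]; print('tilt',np.linalg.lstsq(A,b[:,2],rcond=None)[0])
for v in range(214,236): print(v,P[v,324].round(4),P[v,320].round(4))
E
```

```text
fintop 374 0.1016282357914185 ((559.01611328125, 35.62373352050781), (37.40979766845703, 13.706912994384766), 10.102738380432129)
bar 1820 0.051710712185683405 ((576.1088256835938, 38.73551940917969), (116.30579376220703, 39.992515563964844), 10.988882064819336)
tilt [0.00905553 0.00243703 0.04636148]
214 [0.5759 0.0392 0.1002] [0.5749 0.0347 0.1017]
215 [0.5753 0.0391 0.1021] [0.5771 0.0351 0.1012]
216 [0.6358 0.051  0.0521] [0.6379 0.0459 0.0512]
217 [0.6386 0.0515 0.0515] [0.6397 0.0463 0.0514]
218 [0.6407 0.0519 0.0515] [0.6416 0.0466 0.0516]
219 [0.6312 0.0501 0.0611] [0.6433 0.0469 0.0519]
220 [0.6308 0.05   0.0631] [0.6339 0.0453 0.0613]
221 [0.6317 0.0501 0.064 ] [0.6348 0.0454 0.0622]
222 [0.6321 0.0502 0.0653] [0.6342 0.0453 0.0644]
223 [0.6314 0.05   0.0676] [0.6338 0.0453 0.0664]
224 [0.6324 0.0502 0.0684] [0.6339 0.0453 0.0679]
225 [0.6329 0.0503 0.0696] [0.6345 0.0454 0.069 ]
226 [0.6335 0.0504 0.0707] [0.6337 0.0453 0.0713]
227 [0.6356 0.0509 0.0707] [0.6348 0.0455 0.0721]
228 [0.6365 0.051  0.0716] [0.6377 0.046  0.0714]
229 [0.637  0.0511 0.0728] [0.6396 0.0464 0.0715]
230 [0.636  0.0509 0.0752] [0.6393 0.0463 0.0734]
231 [0.6366 0.051  0.0763] [0.6384 0.0462 0.0756]
232 [0.6368 0.051  0.0777] [0.6384 0.0462 0.0772]
233 [0.6367 0.051  0.0794] [0.6391 0.0463 0.0783]
234 [0.6362 0.0509 0.0813] [0.6394 0.0463 0.0796]
235 [0.6374 0.0511 0.082 ] [0.6394 0.0463 0.0812]
```

```bash
python3 -c "
from h import *
print(robot.hand_in()); print(status.observe()['time'])"
```

```text
the job is handed in; nothing more can be done
None
the job is handed in; nothing more can be done
```

I picked gauge_22 and left it released under the ram, then handed the job in at about 12 s; no verdict is reported.

**Gap:** The close wrist view put the bed at z = 0.030 and the ram's foot at about 0.061, so the gap is about 31 mm. That makes the 22 mm gauge the thickest that fits.

**Insertion:** I gripped gauge_22 by its fin and slid it in along the press axis. No contact force showed while it passed under the foot. I then lowered it about 1 mm onto the bed, which changed the force reading by about 8 N, and released it.

**Last checks (wrist view, gripper clear):**
- **Lying flat:** the bar top is at z = 0.0517, tilted less than 1°.
- **Under the ram:** the ram axis is about 89 mm ahead of the fin, so 36 mm in from the tip, and about 1 mm off the centre line.
- **Clearance:** there is about 9 mm of air over the bar. Gauge_34 would need 12 mm more, so it would not go in.
- **Ram:** the foot's front face is within about 1 mm of where I first measured it.
- **Other gauges:** I never touched gauge_10 or gauge_34. Both were still on the desk in the last pictures, judged by eye and not measured.

**One disagreement:** my first reading from the coarser side camera gave a gap of about 35 mm, which would have let gauge_34 in. Both close wrist views gave about 31 mm, so I went with those.

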